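# Refit the grill's drip tray and hold its upper plate open for oiling

## Task

Get the contact grill ready for oiling: slide the washed drip tray into its slot at the front of the grill until it is fully home, and let go of it. Then take the upper plate by its bar handle, raise it until it stands 60 degrees open and keep holding it there by the handle: finish while still holding it, because it falls shut if let go. Do not let the plate drop, and leave the other things on the bench where they are.

Things in the scene. Friction and masses are not known exactly. Their poses are not given: they have to be found in the camera images.
- grill: contact grill, fixed to the bench: steel base 280 deep (x), 300 wide (y), 85 high, dark ribbed lower plate on it. Origin: centre of its underside; front faces local -x, z up. Tray slot in the front: level channel 104 wide, 30 high, 140 deep, centre at y = -35, floor 20 above the bench. Knob at y = 75 stands 18 out. Shut, the upper plate's front lies 8 behind the base's, 94 to 134 above the bench
- slot_mouth (a point): middle of the lower edge of the slot's mouth, on the base's front face, 20 above the bench; axes as the grill's: the tray goes in along local +x
- drip_tray: loose open steel tray, about 0.25 kg: pan 130 long (x), 100 wide (y), 26 high, rear corners cut off; origin: centre of its underside. In front (local -x) an upright plate 4 thick, 120 wide, 36 high; its back face (x = -65) meets the grill's front when fully home. Home: axes parallel to the grill's, origin 65 inside the slot mouth, on the slot floor; 2 of play each side, 4 above
- tray_grip (a point): middle of the tray's black handle, a level bar 22 wide (y), 18 high, 56 long in front of the plate. The point is 100 before the tray's origin, 26 above its underside; the handle reaches 25 farther out. Pinch it across its width from above; lean the gripper 20 to 45 degrees back from the grill so that its body clears the upper plate
- hinge_line (a point): middle of the hinge axis of the upper plate, fixed in the grill at local x = 125, z = 100; the axis runs along local y
- lid_hinge (a joint): opening angle of the upper plate in rad: 0 shut, 1.047 = 60 degrees, stop at 1.25. Springs balance part of its weight, yet it falls shut from every angle; lifting it at the handle takes about 8 to 11 N when shut and 3 to 5 N at 60 degrees
- upper_plate: the hinged upper plate with its steel hood, 240 deep by 265 wide by 40 high. Origin: centre of its underside, 137 in front of the hinge line and 6 below it when shut; its axes are the grill's when shut and turn with it: its front edge rises
- lid_handle: the upper plate's black round bar handle, diameter 16, 140 long (y), on two posts 116 apart over the front of the hood. Origin: middle of the bar; shut it is 222 before the hinge line and 69 above it (169 above the bench), 27 clear above the hood, and turns with the plate. Pinch it from above, fingers before and behind the bar; it can turn in a light grip
- scale: white kitchen scale, 150 by 200 by 36, bystander; origin: centre of its underside
- oil_bottle: yellow squeeze bottle with red cap, diameter 56, 170 high, bystander; origin: centre of its underside
- honey_jar: amber jar with yellow cap, diameter 70, 95 high, bystander; origin: centre of its underside
- steel_cup: steel cup, diameter 72, 80 high, bystander; origin: centre of its underside
- bowl: aluminium bowl, diameter 160, 60 high, bystander; origin: centre of its underside
- oil_brush: oil brush 190 long lying on the bench, bystander; origin: its middle, underside
- turner: turner (spatula) 270 long lying on the bench, bystander; origin: its middle, underside
There are look-alikes about, which are no part of the job. Leave any orange look-alike of the drip_tray alone.

How it is judged:
On the way, in this order (a step that is already met when the one before it is completed fails the run):
1. the drip tray is fully home in its slot and let go (x of drip_tray in the frame of slot_mouth above 0.061 m and z of drip_tray in the frame of slot_mouth between -0.004 and 0.006 m and angle between the x axis of drip_tray and the x axis of grill, either way round below 0.06 rad and contact force between the fingers and drip_tray below 0.2 N), for 0.3 s.
2. the upper plate is held by its handle at 60 degrees (value of joint lid_hinge between 0.942 and 1.152 rad and contact force between the fingers and lid_handle above 1 N), for 0.3 s.
At the end, for the whole second after the job is handed in: The fingers hold the upper plate by its bar handle, still, at 60 degrees (6 degrees either way), nothing else propping it, and the drip tray is level in its slot within 4 mm of fully home (all of step 2 and velocity of joint lid_hinge between -0.1 and 0.1 rad/s and x of drip_tray in the frame of slot_mouth above 0.061 m and z of drip_tray in the frame of slot_mouth between -0.004 and 0.006 m and angle between the x axis of drip_tray and the x axis of grill, either way round below 0.06 rad and contact force between upper_plate and oil_bottle below 0.2 N and contact force between upper_plate and honey_jar below 0.2 N and contact force between upper_plate and steel_cup below 0.2 N and contact force between upper_plate and drip_tray below 0.2 N); the arm keeps its last pose, push and grip.
It fails at once if the upper plate is let drop (velocity of joint lid_hinge below -4 rad/s).
It fails at once if another thing on the bench is pushed more than 30 mm (distance of any of scale, oil_bottle, honey_jar, steel_cup, bowl, oil_brush, turner from where it was at the start of the episode above 0.03 m).
It also fails if it takes over 70 s, if anything falls off the work surface, if the arm or the gripper's body presses on something with over 40 N, if the wrist force passes 120 N, or if a joint passes its speed limit or range.

## Robot

A 7-joint arm with a two-finger parallel gripper is mounted at the origin on the work surface. World frame = base frame: x ahead of the robot, y to its left, z up, the work surface at z = 0. Lengths are in m, angles in rad, forces in N, time in s.
With the tool pointing down it reaches from about 0.425 to 0.875 m from the base axis. Payload 4.7 kg.
Tool frame: the origin (TCP) lies between the finger pads; the fingertips stand 22 mm ahead of it and the grasp point (between the pads) lies 3 mm ahead of it; z points along the fingers, y is the line along which they close (so a half turn about z gives the same grasp; the last joint's range is limited). The gripper opens to 87 mm and grips with 3 to 60 N. Pads are 19 mm wide; open, the fingers measure 117 mm over their backs; the gripper's body (75 mm by 190 mm) begins 51 mm behind the grasp point.
Start: joints at [-1.258, 0.321, -0.07, 1.45, 0.023, 1.371, -0.057], TCP at [0.191, 0.621, 0.245] pointing down, gripper open.
Joint ranges: [-2.86, 2.86], [-0.3, 2.09], [-1.38, 1.24], [0.06, 2.45], [-1.56, 4.7], [0.09, 2.05], [-2.69, 2.69]. Speed limits (rad/s): [2.57, 2.57, 3.14, 3.14, 3.14, 3.14, 3.14].

## Interface

Orientations are given as a rotation vector (axis times angle).
In Python, from bench import ctrl gives the robot as it stands. The module is installed in compiled form; this text tells all that it offers.
- The arm moves only by the tool send_rows, never from a script. Its argument "motion" is a list of rows, each an object with "claw": the opening, from -1 (shut) to 1 (fully open); "slide": the shift along the tool's x, y, z in mm, a list of three; "delta_rot": the turn, a rotation vector about the tool's x, y, z in rad, a list of three. In form: [{"claw": claw, "slide": [x, y, z], "delta_rot": [ax, ay, az]}, ...]. A call has 1 to 5 rows; each row is the pose to reach, as a shift and turn from the pose commanded when the call began, along the tool's axes at that moment; what a row does not reach only later rows make up. A row lasts 1/10 s, in which the tool goes at most 50 mm and 8.59 degrees, less where a joint would pass 70% of its speed; a pose out of reach is approached as far as the arm can. A call with a gripper value outside its range is refused whole. The fingers move at their own pace and stop on an object; "grip_force" is the grip in N (left out, the last holds). Time passes only in rows, so rows that repeat a pose let the fingers close. It gives the time, the measured TCP pose, the force, the opening and the grip force at its end, in the units of the state.
- ctrl.get_state(): the state, without advancing time (a new reading comes with each control period).
- ctrl.get_image(name): name is "scene" or "top" or "wrist"; returns a dict with "color" (480x640x3 uint8, blue, green, red), "fx", "fy", "cx", "cy" (pixels), "k1" (the pictures are not rectified: a ray, as slopes to the right and down, at radius r is drawn at 1 + k1 r^2 times it, then the intrinsics apply), "pose" (4x4, takes a point from camera to world coordinates). Camera axes: x right, y down, z forward; pixel columns grow to the right and rows downward; lengths in m; the calibration is good to about 2 mm. A picture is of the moment at which its call begins. There is no depth.
- ctrl.close_job(): hands the job in; it is judged then, once.
The state is a dict: "time": time; "joint_positions": joint angles; "qd": joint speeds; "joint_torque": joint torques, N m; "position": TCP position; "tool_rot": TCP orientation; "ft_force": force on the tool from outside, world axes, zero at the start; "torque": the same for the moment, N m; "grip_width": opening from 0.0 (shut) to 1.0 (fully open); "grip_force": force on a finger pad.
Only numpy, scipy, OpenCV 4.12 (cv2) and the standard library are available. Lean on these libraries where they do the work, as an engineer would, in place of code of your own. Each camera call takes 0.05 s, during which the arm holds its last target. There are 200 camera calls.

## Working session

There is one attempt and no reset: what is moved stays moved. The work goes in short steps, Python scripts to look and compute and a tool call to move; the robot and the scene stay as the last step left them, time stands still between calls to the robot, and variables do not carry over. Pictures are saved under pics/ and viewed, at most 10 in all, crops included, and the job is handed in when it is done.

Besides the shell and the picture viewer there is one more tool, called after ">>>" by a JSON object that holds its "op" and its "data". send_rows: Moves the arm, as the interface text tells. Its arguments: {"type":"object","properties":{"motion":{"type":"array","items":{"type":"object","properties":{"claw":{"type":"number"},"slide":{"type":"array","items":{"type":"number"}},"delta_rot":{"type":"array","items":{"type":"number"}}}}},"grip_force":{"type":"number"}},"required":["motion"]}

```bash
mkdir -p pics
python3 - <<'E'
from bench import ctrl
import cv2,pickle
d={}
for n in("scene","top"):
    i=ctrl.get_image(n);d[n]=i;cv2.imwrite(f"pics/{n}0.png",i["color"])
    print(n,i["fx"],i["fy"],i["cx"],i["cy"],i["k1"],i["pose"].round(3).tolist())
pickle.dump(d,open("d0.pkl","wb"))
s=ctrl.get_state();print(s)
E
```

```text
scene 608.1201196093799 608.1201196093799 315.1632777427241 237.80130233215553 -0.0903137867921136 [[0.647, 0.531, -0.547, 1.471], [0.762, -0.46, 0.455, -0.791], [-0.01, -0.712, -0.703, 1.429], [0.0, 0.0, 0.0, 1.0]]
top 577.7978133010643 577.7978133010643 326.6797855012032 234.2847722703134 -0.020608446286442175 [[0.027, -0.998, 0.057, 0.365], [-1.0, -0.027, -0.004, 0.021], [0.006, -0.057, -0.998, 1.874], [0.0, 0.0, 0.0, 1.0]]
{'time': 0.1, 'joint_positions': array([-1.25787809,  0.32173013, -0.07006004,  1.45152828,  0.02263253,
        1.37080141, -0.0568601 ]), 'qd': array([-1.80840073e-05, -2.16694723e-03, -3.62100787e-04, -1.38551142e-03,
       -4.51433971e-04,  1.66099128e-03, -9.28167455e-04]), 'joint_torque': array([-2.79018277e-04, -4.92571592e+01, -4.05771229e-01, -3.13401890e+01,
       -6.39767898e-02,  3.94571247e-02,  6.33719219e-05]), 'position': array([0.19129196, 0.62074691, 0.24359526]), 'tool_rot': array([-4.67542236e-01, -3.10648583e+00,  2.63434103e-03]), 'ft_force': array([ 0.11094116, -0.47617025, -0.28667446]), 'torque': array([ 0.03343053, -0.00737976,  0.06556815]), 'grip_force': 0.0, 'grip_width': 1.0006931183253815}
```

View pics/scene0.png

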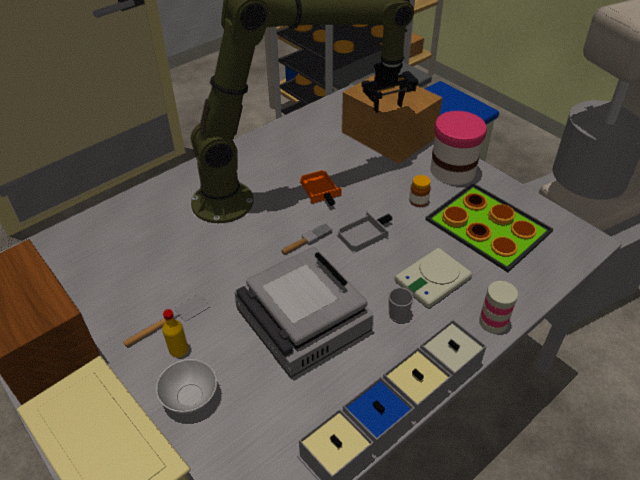

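View pics/top0.png

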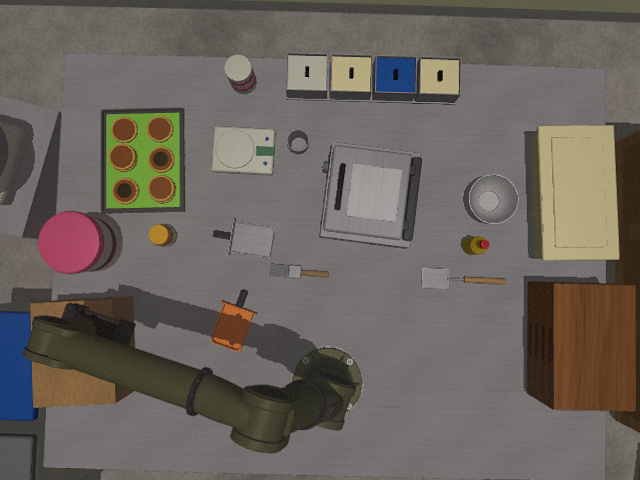

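The tray (top view, about 247,238) has its handle pointing left at (221,235). The grill (370,195) faces image left, its bar handle is at (340,187) and the knob at (325,166). Next I'll zoom in.

```bash
cat > h.py <<'E'
import numpy as np,cv2
def K(i): return np.array([[i["fx"],0,i["cx"]],[0,i["fy"],i["cy"]],[0,0,1.]])
def ray(i,uv):
    p=np.atleast_2d(np.array(uv,float)); K_=K(i)
    q=cv2.undistortPointsIter(p[:,None],K_,np.array([i["k1"],0,0,0.]),None,None,(3,50,1e-9))[:,0]
    return np.c_[q,np.ones(len(q))]@i["pose"][:3,:3].T, i["pose"][:3,3]
def cast(i,uv,z):
    d,o=ray(i,uv); return o+d*((np.atleast_1d(z)-o[2])/d[:,2])[:,None]
def proj(i,P):
    T=np.linalg.inv(i["pose"]); P=np.atleast_2d(P)
    return cv2.projectPoints(P,cv2.Rodrigues(T[:3,:3])[0],T[:3,3],K(i),np.array([i["k1"],0,0,0.]))[0][:,0]
E
python3 - <<'E'
import pickle,cv2
d=pickle.load(open("d0.pkl","rb"));t=d["top"]["color"]
cv2.imwrite("pics/c1.png",cv2.resize(t[130:280,205:430],None,fx=3.5,fy=3.5,interpolation=cv2.INTER_CUBIC))
E
```

```text
(no output)
```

View pics/c1.png

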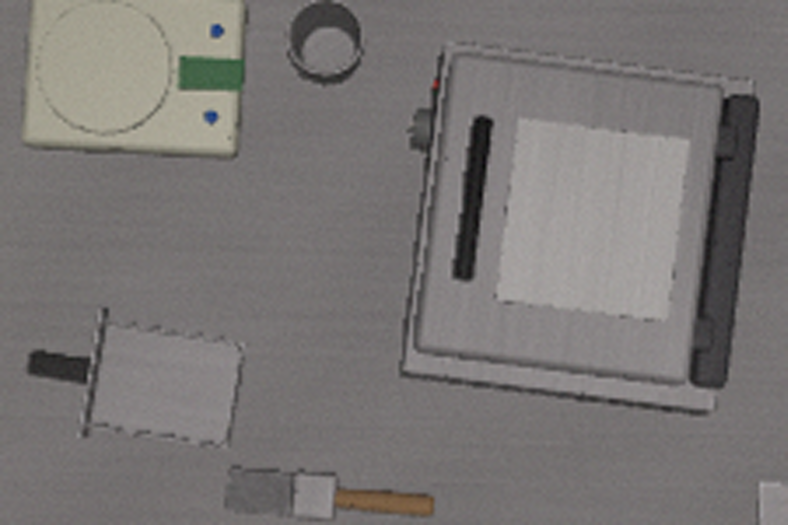

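Run:
```python
import pickle
from h import *
i=pickle.load(open("d0.pkl","rb"))["top"]
f=lambda p,z:cast(i,np.array(p)/3.5+[205-.35,130-.35],z)
G=f([(402,375),(444,44),(755,82),(713,411)],.085);print(G.round(4),G.mean(0).round(4))
print([np.linalg.norm(G[a]-G[a-1]).round(4) for a in range(4)])
e=lambda v:np.degrees(np.arctan2(v[1],v[0])).round(2)
print("gx dir",e(G[3]-G[0]),e(G[2]-G[1]),"gy dir",e(G[1]-G[0]),e(G[2]-G[3]))
H=f([(483,117),(462,279)],.172);print("bar",H.round(4),H.mean(0).round(4),e(H[0]-H[1]),np.linalg.norm(H[0]-H[1]))
T=f([(104,310),(84,436)],.036);print("plate",T.round(4),T.mean(0).round(4),e(T[0]-T[1]),np.linalg.norm(T[0]-T[1]))
h=f([(30,363),(88,370)],.035);print("hdl",h.round(4),e(h[1]-h[0]))
P=f([(240,347),(228,445)],.026);print("rear",P.round(4),e(P[0]-P[1]))
```

```text
[[ 0.4596  0.0355  0.085 ]
 [ 0.757   0.0062  0.085 ]
 [ 0.7306 -0.2729  0.085 ]
 [ 0.4352 -0.2407  0.085 ]] [ 0.5956 -0.118   0.085 ]
[np.float64(0.2773), np.float64(0.2989), np.float64(0.2803), np.float64(0.2972)]
gx dir -95.04 -95.39 gy dir -5.63 -6.21
bar [[ 0.6762 -0.0278  0.172 ]
 [ 0.5376 -0.0136  0.172 ]] [ 0.6069 -0.0207  0.172 ] -5.86 0.139331559008454
plate [[0.514  0.309  0.036 ]
 [0.3988 0.323  0.036 ]] [0.4564 0.316  0.036 ] -6.93 0.11605668886782697
hdl [[0.4638 0.3748 0.035 ]
 [0.4589 0.3218 0.035 ]] -95.31
rear [[0.4843 0.1849 0.026 ]
 [0.3944 0.193  0.026 ]] -5.12
```

```bash
cat >> h.py <<'E'
from scipy.spatial.transform import Rotation as Ro
YAW=np.radians(-95.6); C=np.array([.5956,-.118,0])
lx=np.array([np.cos(YAW),np.sin(YAW),0]); ly=np.array([-lx[1],lx[0],0]); Z=np.array([0,0,1.])
def G(x,y,z): return C+x*lx+y*ly+z*Z
def tray_R(lean,yaw=0): # fingers toward grill, y = ly
    l=np.radians(lean); z=np.sin(l)*lx-np.cos(l)*Z; return Ro.from_rotvec([0,0,np.radians(yaw)])*Ro.from_matrix(np.c_[np.cross(ly,z),ly,z])
def lid_R(a,s=1): # a deg: fingers leaned so that tool z = -normal of lid opened a ; y = s*lid x
    a=np.radians(a); y=s*(np.cos(a)*lx-np.sin(a)*Z); z=-(np.cos(a)*Z+np.sin(a)*lx)
    return Ro.from_matrix(np.c_[np.cross(y,z),y,z])
def plan(grasp,R):
    from bench import ctrl
    s=ctrl.get_state(); R0=Ro.from_rotvec(s["tool_rot"]); p=grasp-.003*R.as_matrix()[:,2]
    sl=R0.inv().apply(p-s["position"])*1e3; dr=(R0.inv()*R).as_rotvec()
    print("t",round(s["time"],2),"slide",sl.round(1).tolist(),"rot",dr.round(4).tolist(),"|",round(np.linalg.norm(sl)),np.degrees(np.linalg.norm(dr)).round(1),"F",s["ft_force"].round(1),"gw",round(s["grip_width"],3),s["joint_positions"].round(2))
E
python3 - <<'E'
from h import *
R=tray_R(30); z=R.as_matrix()[:,2]
plan(np.array([.4605,.349,.03])-.10*z,R)
E
```

```text
t 0.1 slide [-327.0, -129.8, 124.7] rot [0.3567, -0.4371, 1.3365] | 373 83.1 F [ 0.1 -0.5 -0.3] gw 1.001 [-1.26  0.32 -0.07  1.45  0.02  1.37 -0.06]
```

>>> {"op": "send_rows", "data": {"motion": [{"claw":1,"slide":[-164,-65,-10],"delta_rot":[0.1,-0.1,0.4]},{"claw":1,"slide":[-164,-65,-10],"delta_rot":[0.178,-0.219,0.668]},{"claw":1,"slide":[-327,-130,0],"delta_rot":[0.178,-0.219,0.668]},{"claw":1,"slide":[-327,-130,0],"delta_rot":[0.178,-0.219,0.668]},{"claw":1,"slide":[-327,-130,0],"delta_rot":[0.178,-0.219,0.668]}]}}

```text
time: 0.6
position: [0.3867, 0.4637, 0.2465]
tool_rot: [1.376, 2.596, -0.305]
ft_force: [0.4, 0.9, -0.1]
grip_width: 1.002
grip_force: 0.0
```

Run:
```python
from h import *
R=tray_R(30); z=R.as_matrix()[:,2]
plan(np.array([.4605,.349,.03])-.10*z,R)
```

```text
t 0.6 slide [-60.8, 42.5, 144.7] rot [0.1785, -0.2181, 0.6643] | 163 41.3 F [ 0.4  0.9 -0.1] gw 1.002 [-1.14  0.35  0.15  1.43  0.15  1.55 -0.42]
```

>>> {"op": "send_rows", "data": {"motion": [{"claw":1,"slide":[-61,42,145],"delta_rot":[0.178,-0.218,0.664]},{"claw":1,"slide":[-61,42,145],"delta_rot":[0.178,-0.218,0.664]},{"claw":1,"slide":[-61,42,145],"delta_rot":[0.178,-0.218,0.664]},{"claw":1,"slide":[-61,42,145],"delta_rot":[0.178,-0.218,0.664]},{"claw":1,"slide":[-61,42,145],"delta_rot":[0.178,-0.218,0.664]}]}}

```text
time: 1.1
position: [0.465, 0.398, 0.1158]
tool_rot: [2.029, 1.833, -0.551]
ft_force: [-0.2, 0.4, 0.9]
grip_width: 0.998
grip_force: 0.0
```

>>> {"op": "send_rows", "data": {"motion": [{"claw":1,"slide":[0,0,0],"delta_rot":[0,0,0]},{"claw":1,"slide":[0,0,0],"delta_rot":[0,0,0]}]}}

```text
time: 1.3
position: [0.4645, 0.4016, 0.1187]
tool_rot: [2.023, 1.849, -0.541]
ft_force: [-0.3, 0.0, -0.3]
grip_width: 1.002
grip_force: 0.0
```

Run:
```python
from h import *
import pickle
R=tray_R(30); z=R.as_matrix()[:,2]
plan(np.array([.4605,.349,.03])-.10*z,R)
from bench import ctrl
i=ctrl.get_image("wrist");pickle.dump(i,open("w1.pkl","wb"));cv2.imwrite("pics/w1.png",i["color"])
```

```text
t 1.3 slide [-1.3, 1.1, 0.2] rot [0.0021, -0.0024, 0.0074] | 2 0.5 F [-0.3  0.  -0.3] gw 1.002 [-1.11  0.65  0.3   1.36  0.12  1.58 -0.94]
```

View pics/w1.png

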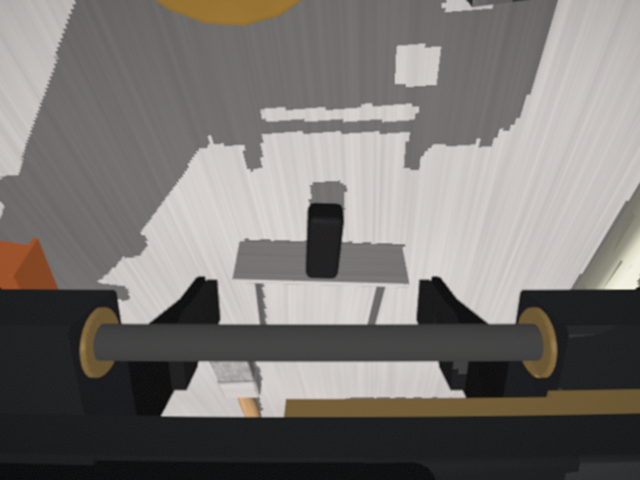

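In the wrist picture the plate's top edge runs from (233,279) to (409,283). The handle's top end is at (309,205)–(342,205), about centred in the gripper.

Run:
```python
from h import *
import pickle
i=pickle.load(open("w1.pkl","rb"))
print(i["pose"].round(3).tolist())
e=lambda v:np.degrees(np.arctan2(v[1],v[0])).round(2)
T=cast(i,[(233,279.5),(409,283.5)],.036);print("plate",T.round(4),T.mean(0).round(4),e(T[1]-T[0]),np.linalg.norm(T[0]-T[1]))
H=cast(i,[(309.5,205),(342.5,205)],.035);print("end",H.round(4),H.mean(0),e(H[1]-H[0]),np.linalg.norm(H[0]-H[1]))
g=cv2.cvtColor(i["color"],cv2.COLOR_BGR2GRAY); 
for r in (210,225,240,255,268):
    c=np.where(g[r,290:360]<50)[0]+290; P=cast(i,[(c.min()-.5,r),(c.max()+.5,r)],.033); print(r,c.min(),c.max(),P.mean(0).round(4))
m=H.mean(0);t=T.mean(0);print("axis",e(t-m),np.linalg.norm(t-m))
```

```text
[[0.996, -0.061, -0.066, 0.477], [-0.09, -0.692, -0.716, 0.537], [-0.002, 0.719, -0.695, 0.203], [0.0, 0.0, 0.0, 1.0]]
plate [[0.401  0.3283 0.036 ]
 [0.5188 0.3136 0.036 ]] [0.4599 0.321  0.036 ] -7.14 0.11872097922876206
end [[0.459  0.3892 0.035 ]
 [0.4772 0.3876 0.035 ]] [0.46812327 0.38838239 0.035     ] -5.06 0.01827924753977903
210 309 341 [0.4672 0.3829 0.033 ]
225 309 341 [0.4662 0.371  0.033 ]
240 308 340 [0.4646 0.3582 0.033 ]
255 307 338 [0.4626 0.3445 0.033 ]
268 307 337 [0.4612 0.3316 0.033 ]
axis -96.94 0.06792352222018215
```

Run:
```python
from h import *
plan(np.array([.4622,.349,.03]),tray_R(30,-1))
```

```text
t 1.35 slide [-1.2, 2.7, 100.7] rot [0.011, -0.0033, 0.0221] | 101 1.4 F [ 0.5 -1.   0.2] gw 0.997 [-1.11  0.65  0.3   1.36  0.12  1.58 -0.94]
```

>>> {"op": "send_rows", "data": {"motion": [{"claw":1,"slide":[-1,3,40],"delta_rot":[0.011,-0.003,0.022]},{"claw":1,"slide":[-1,3,75],"delta_rot":[0.011,-0.003,0.022]},{"claw":1,"slide":[-1,3,100],"delta_rot":[0.011,-0.003,0.022]},{"claw":1,"slide":[-1,3,100],"delta_rot":[0.011,-0.003,0.022]},{"claw":0.0,"slide":[-1,3,100],"delta_rot":[0.011,-0.003,0.022]}], "grip_force": 30}}

```text
time: 1.85
position: [0.4629, 0.3514, 0.0343]
tool_rot: [2.049, 1.822, -0.547]
ft_force: [-0.4, 0.8, 0.7]
grip_width: 0.966
grip_force: 0.0
```

>>> {"op": "send_rows", "data": {"motion": [{"claw":-1,"slide":[0,0,0],"delta_rot":[0,0,0]},{"claw":-1,"slide":[0,0,0],"delta_rot":[0,0,0]},{"claw":-1,"slide":[0,0,0],"delta_rot":[0,0,0]},{"claw":-1,"slide":[0,0,0],"delta_rot":[0,0,0]},{"claw":-1,"slide":[0,0,0],"delta_rot":[0,0,0]}]}}

```text
time: 2.35
position: [0.463, 0.3508, 0.0331]
tool_rot: [2.049, 1.82, -0.549]
ft_force: [0.3, -0.6, 0.4]
grip_width: 0.54
grip_force: 0.0
```

Run:
```python
from h import *
plan(np.array([.4622,.349,.03]),tray_R(30,-1))
plan(np.array([.4622,.349,.09]),tray_R(30,0))
plan(G(-.285-.02,-.035,.085),tray_R(30,0))
```

```text
t 2.35 slide [-0.0, -0.5, 0.6] rot [-0.0005, 0.0005, -0.0026] | 1 0.2 F [ 0.3 -0.6  0.4] gw 0.54 [-1.08  0.68  0.31  1.52  0.12  1.4  -0.96]
t 2.35 slide [-30.1, -0.5, -51.3] rot [-0.0093, 0.0006, -0.0177] | 59 1.1 F [ 0.3 -0.6  0.4] gw 0.54 [-1.08  0.68  0.31  1.52  0.12  1.4  -0.96]
t 2.35 slide [-152.0, 145.7, 25.1] rot [-0.0093, 0.0006, -0.0177] | 212 1.1 F [ 0.3 -0.6  0.4] gw 0.54 [-1.08  0.68  0.31  1.52  0.12  1.4  -0.96]
```

>>> {"op": "send_rows", "data": {"motion": [{"claw":-1,"slide":[0,0,0],"delta_rot":[0,0,0]},{"claw":-1,"slide":[0,0,0],"delta_rot":[0,0,0]},{"claw":-1,"slide":[0,0,0],"delta_rot":[0,0,0]},{"claw":-1,"slide":[0,0,0],"delta_rot":[0,0,0]},{"claw":-1,"slide":[0,0,0],"delta_rot":[0,0,0]}]}}

```text
time: 2.85
position: [0.4629, 0.3505, 0.0329]
tool_rot: [2.049, 1.82, -0.549]
ft_force: [-0.2, -1.0, 0.5]
grip_width: 0.25
grip_force: 29.9
```

>>> {"op": "send_rows", "data": {"motion": [{"claw":-1,"slide":[0,0,0],"delta_rot":[0,0,0]},{"claw":-1,"slide":[-10,0,-17],"delta_rot":[0,0,0]},{"claw":-1,"slide":[-20,0,-34],"delta_rot":[0,0,0]},{"claw":-1,"slide":[-30,0,-51],"delta_rot":[-0.009,0,-0.018]},{"claw":-1,"slide":[-30,0,-51],"delta_rot":[-0.009,0,-0.018]}]}}

```text
time: 3.35
position: [0.4643, 0.3517, 0.096]
tool_rot: [2.03, 1.841, -0.536]
ft_force: [0.6, 0.0, -1.7]
grip_width: 0.246
grip_force: 29.9
```

Run:
```python
from h import *
plan(G(-.285-.03,-.035,.085),tray_R(30,0))
```

```text
t 3.35 slide [-115.6, 141.4, 76.2] rot [0.0031, -0.0045, -0.0008] | 198 0.3 F [ 0.6  0.  -1.7] gw 0.246 [-1.09  0.6   0.32  1.49  0.14  1.48 -0.93]
```

>>> {"op": "send_rows", "data": {"motion": [{"claw":-1,"slide":[-23,28,15],"delta_rot":[0,0,0]},{"claw":-1,"slide":[-46,56,30],"delta_rot":[0,0,0]},{"claw":-1,"slide":[-69,84,45],"delta_rot":[0,0,0]},{"claw":-1,"slide":[-92,112,60],"delta_rot":[0,0,0]},{"claw":-1,"slide":[-110,136,72],"delta_rot":[0.003,-0.004,-0.001]}]}}

```text
time: 3.85
position: [0.5861, 0.2037, 0.0848]
tool_rot: [2.028, 1.837, -0.553]
ft_force: [0.1, 1.4, -2.3]
grip_width: 0.253
grip_force: 29.9
```

>>> {"op": "send_rows", "data": {"motion": [{"claw":-1,"slide":[0,0,0],"delta_rot":[0,0,0]},{"claw":-1,"slide":[0,0,0],"delta_rot":[0,0,0]}]}}

```text
time: 4.05
position: [0.5852, 0.2053, 0.0844]
tool_rot: [2.03, 1.837, -0.553]
ft_force: [-0.2, -0.7, -1.4]
grip_width: 0.248
grip_force: 29.9
```

Run:
```python
from h import *
import pickle
plan(G(-.315,-.035,.085),tray_R(30,0))
from bench import ctrl
i=ctrl.get_image("top");pickle.dump(i,open("t2.pkl","wb"));w=ctrl.get_image("wrist");pickle.dump(w,open("w2.pkl","wb"))
a=cv2.resize(i["color"][150:250,260:360],(600,600),interpolation=cv2.INTER_CUBIC)
cv2.imwrite("pics/t2.png",a);cv2.imwrite("pics/w2.png",w["color"])
```

```text
t 4.05 slide [-5.3, 6.9, -0.7] rot [-0.0053, 0.0047, -0.0005] | 9 0.4 F [-0.2 -0.7 -1.4] gw 0.248 [-0.87  0.63  0.39  1.49  0.2   1.38 -0.69]
```

View pics/w2.png

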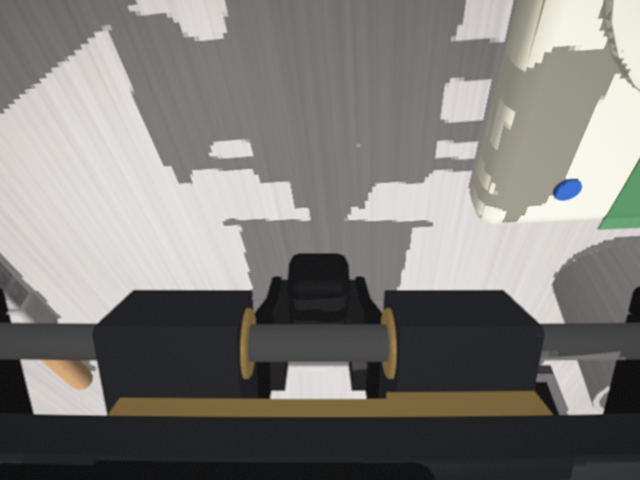

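The handle is held centred (about 318,275), but the wrist view doesn't show the slot. I'll check with the top view.

View pics/t2.png

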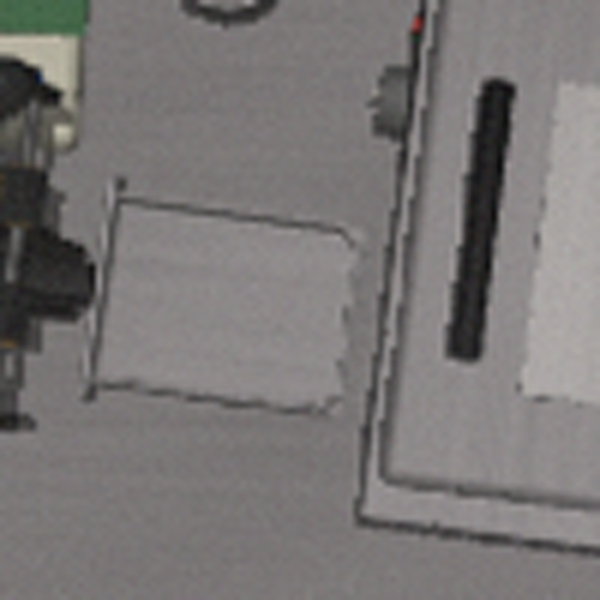

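```bash
cat > e.py <<'E'
from h import *
import pickle
def line(i,a,b,z,w=2.5,n=40,sc=3.5,o=(205,130)):
    a=np.array(a)/sc+np.array(o)-.35;b=np.array(b)/sc+np.array(o)-.35
    g=cv2.GaussianBlur(cv2.cvtColor(i["color"],cv2.COLOR_BGR2GRAY).astype(np.float32),(0,0),.6)
    d=(b-a)/np.linalg.norm(b-a);nn=np.array([-d[1],d[0]]);ts=np.linspace(.06,.94,n);s=np.arange(-w,w+.01,.1)
    P=(a+np.outer(ts,b-a))[:,None]+s[None,:,None]*nn
    v=cv2.remap(g,P[...,0].astype(np.float32),P[...,1].astype(np.float32),cv2.INTER_CUBIC)
    k=v.argmin(1);p=P[np.arange(n),k]; W=cast(i,p,z)
    L=np.c_[(W-C)@lx,(W-C)@ly]; long=0 if np.ptp(L[:,0])>np.ptp(L[:,1]) else 1
    f=np.polyfit(L[:,long],L[:,1-long],1)
    r=L[:,1-long]-np.polyval(f,L[:,long]);ok=abs(r)<2*np.median(abs(r))+1e-4;f=np.polyfit(L[ok,long],L[ok,1-long],1)
    print("mean",L.mean(0).round(4),"slope deg",np.degrees(f[0]).round(2),"at0",f[1].round(4),"res",np.std(r[ok]).round(4));return f
E
python3 - <<'E'
from e import *
i=pickle.load(open("d0.pkl","rb"))["top"];t=pickle.load(open("t2.pkl","rb"))
print("grill front, low side, high side")
for a,b in(((402,375),(440,75)),((402,375),(713,411)),((444,44),(755,82))): line(i,a,b,.085)
for r in range(1):
  o=(260,150)
  print("tray +y,-y,plate, grill front/low again")
  line(t,(122,200),(345,233),.078,sc=6,o=o);line(t,(95,383),(320,410),.078,sc=6,o=o);line(t,(120,185),(90,395),.086,sc=6,o=o)
  line(t,(362,519),(420,60),.085,sc=6,o=o);line(t,(362,519),(590,546),.085,sc=6,o=o)
E
```

```text
grill front, low side, high side
mean [-0.1406 -0.0155] slope deg -0.15 at0 -0.1415 res 0.0005
mean [-0.0009 -0.15  ] slope deg -0.23 at0 -0.15 res 0.0002
mean [0.0007 0.1424] slope deg -0.05 at0 0.1417 res 0.0009
tray +y,-y,plate, grill front/low again
mean [-0.2246  0.0014] slope deg -0.61 at0 -0.001 res 0.0004
mean [-0.226  -0.0957] slope deg -0.87 at0 -0.0992 res 0.0005
mean [-0.2877 -0.0469] slope deg 0.66 at0 -0.2854 res 0.0005
mean [-0.1406 -0.0279] slope deg -0.02 at0 -0.1415 res 0.0005
mean [-0.079  -0.1497] slope deg -0.21 at0 -0.15 res 0.0003
```

>>> {"op": "send_rows", "data": {"motion": [{"claw":-1,"slide":[0,11,0],"delta_rot":[-0.006,0,-0.01]},{"claw":-1,"slide":[5,11,9],"delta_rot":[-0.006,0,-0.01]},{"claw":-1,"slide":[10,11,17.5],"delta_rot":[-0.006,0,-0.01]},{"claw":-1,"slide":[15,11,26],"delta_rot":[-0.006,0,-0.01]},{"claw":-1,"slide":[15,11,26],"delta_rot":[-0.006,0,-0.01]}]}}

```text
time: 4.65
position: [0.5945, 0.2047, 0.0523]
tool_rot: [2.014, 1.85, -0.554]
ft_force: [-0.2, -0.5, -1.6]
grip_width: 0.248
grip_force: 29.9
```

Run:
```python
from e import *
from bench import ctrl
plan(G(-.315,-.031,.052),tray_R(30,.25))
print(ctrl.get_state()["position"])
t=ctrl.get_image("top");s=ctrl.get_image("scene");pickle.dump((t,s),open("t3.pkl","wb"))
print(np.r_[proj(s,G(-.15,-.035,.04)),proj(s,G(-.28,-.035,.04))],proj(s,G(-.35,-.035,.04)))
o=(260,150)
# tray edges, z .048
dp=(proj(t,G(-.225,-.035,.048))-proj(t,G(-.225,-.047,.078)))[0]*6
for a,b,z in(((122,200),(345,233),.048),((95,383),(320,410),.048),((120,185),(90,395),.057)): line(t,np.array(a)+dp,np.array(b)+dp,z,sc=6,o=o)
p=proj(s,G(-.2,-.035,.04))[0].astype(int);x,y=p[0]-50,p[1]-40
cv2.imwrite("pics/s3.png",cv2.resize(np.hstack([s["color"][y:y+100,x:x+130]]),None,fx=6,fy=6,interpolation=cv2.INTER_CUBIC));print(x,y)
```

```text
t 4.65 slide [-5.1, 1.5, 0.3] rot [-0.0026, 0.007, 0.0094] | 5 0.7 F [-0.2 -0.5 -1.6] gw 0.248 [-0.86  0.68  0.38  1.49  0.2   1.34 -0.68]
[0.5944943  0.20470347 0.05226783]
[[336.25992853 281.45764801]
 [369.95294238 263.29567522]] [[387.31199144 253.9229547 ]]
mean [-0.2246  0.0116] slope deg 0.21 at0 0.0124 res 0.0004
mean [-0.226  -0.0855] slope deg 0.17 at0 -0.0849 res 0.0005
mean [-0.2882 -0.035 ] slope deg 0.19 at0 -0.2861 res 0.0004
299 234
```

View pics/s3.png

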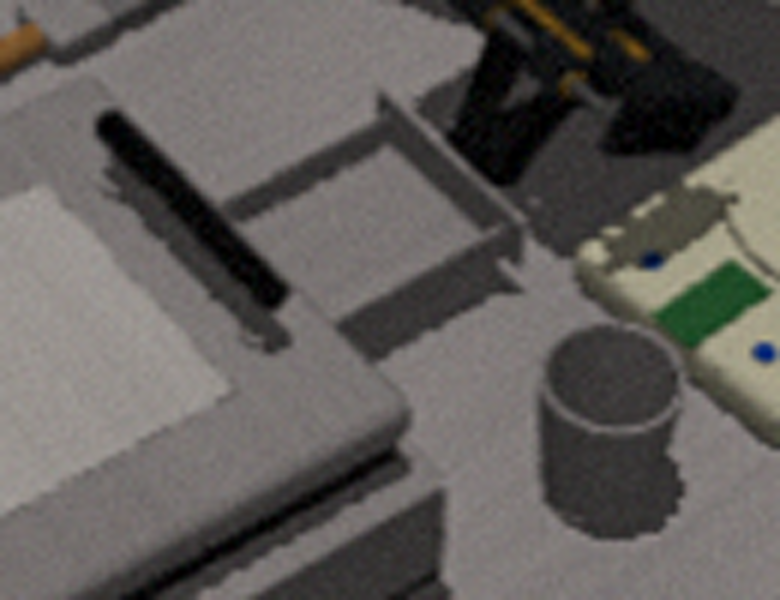

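The scene crop shows the tray in front of the grill: the near wall's top edge runs (340,325)–(500,232) and the plate top (383,95)–(520,222). I'll work out the pitch from that wall edge.

Run:
```python
from e import *
t,s=pickle.load(open("t3.pkl","rb"))
for uv,Y in(((345,322),.013),((420,278),.013),((495,236),.013),((383,97),-.097),((520,224),.023)):
    d,o=ray(s,np.array([uv])/6+[299-.4,234-.4]); k=(Y-(o-C)@ly)/(d[0]@ly); P=o+k*d[0]
    print(uv,"lx",((P-C)@lx).round(4),"z",P[2].round(4))
for uv in((402,405),(442,490),(280,300),(108,118)):
    P=cast(s,np.array([uv])/6+[299-.4,234-.4],.134 if uv[0]==402 else .085 if uv[0]==442 else .172)[0];print(uv,((P-C)@lx).round(4),((P-C)@ly).round(4))
```

```text
(345, 322) lx -0.1893 z 0.0322
(420, 278) lx -0.2371 z 0.0343
(495, 236) lx -0.2861 z 0.0347
(383, 97) lx -0.2987 z 0.0374
(520, 224) lx -0.2932 z 0.0483
(402, 405) -0.1237 0.1351
(442, 490) -0.1343 0.1557
(280, 300) -0.0957 0.0779
(108, 118) -0.0974 -0.0618
```

The near wall suggests the tray droops about 1.4° at the rear. I'll set it flat on the bench here and re-grip harder.

>>> {"op": "send_rows", "data": {"motion": [{"claw":-1,"slide":[5,1.5,8.4],"delta_rot":[0.0015,0,0.0025]},{"claw":-1,"slide":[9,1.5,15],"delta_rot":[0.0015,0,0.0025]},{"claw":-1,"slide":[9.7,1.5,16.8],"delta_rot":[0.0015,0,0.0025]},{"claw":-0.44,"slide":[9.7,1.5,16.8],"delta_rot":[0.0015,0,0.0025]},{"claw":-0.44,"slide":[9.7,1.5,16.8],"delta_rot":[0.0015,0,0.0025]}]}}

```text
time: 5.25
position: [0.5978, 0.2045, 0.0358]
tool_rot: [2.018, 1.846, -0.549]
ft_force: [-0.9, 0.4, 0.7]
grip_width: 0.271
grip_force: 0.1
```

>>> {"op": "send_rows", "data": {"motion": [{"claw":-0.44,"slide":[0,0,0],"delta_rot":[0,0,0]},{"claw":-1,"slide":[0,0,0],"delta_rot":[0,0,0]},{"claw":-1,"slide":[0,0,0],"delta_rot":[0,0,0]},{"claw":-1,"slide":[0,0,0],"delta_rot":[0,0,0]},{"claw":-1,"slide":[0,0,0],"delta_rot":[0,0,0]}], "grip_force": 60}}

```text
time: 5.75
position: [0.5977, 0.2048, 0.0359]
tool_rot: [2.018, 1.846, -0.549]
ft_force: [-1.5, 1.2, 3.8]
grip_width: 0.249
grip_force: 59.9
```

>>> {"op": "send_rows", "data": {"motion": [{"claw":-1,"slide":[-4,0,-7],"delta_rot":[0,0,0]},{"claw":-1,"slide":[-8,0,-14],"delta_rot":[0,0,0]},{"claw":-1,"slide":[-11,0,-19],"delta_rot":[0,0,0]},{"claw":-1,"slide":[-11,0,-19],"delta_rot":[0,0,0]},{"claw":-1,"slide":[-11,0,-19],"delta_rot":[0,0,0]}]}}

```text
time: 6.25
position: [0.5977, 0.205, 0.0575]
tool_rot: [2.018, 1.847, -0.548]
ft_force: [-0.8, 0.0, -2.1]
grip_width: 0.246
grip_force: 59.9
```

Run:
```python
from e import *
from bench import ctrl
st=ctrl.get_state();print(st["position"],st["grip_width"],st["ft_force"]); p=st["position"]-C;print((p@lx).round(4),(p@ly).round(4))
t=ctrl.get_image("top");s=ctrl.get_image("scene");pickle.dump((t,s),open("t4.pkl","wb"))
o=(260,150)
dp=(proj(t,G(-.225,-.035,.048))-proj(t,G(-.225,-.047,.078)))[0]*6
for a,b,z in(((122,200),(345,233),.048),((95,383),(320,410),.048),((120,185),(90,395),.057)): line(t,np.array(a)+dp,np.array(b)+dp,z,sc=6,o=o)
def crop(c): return cv2.resize(c[245:300,330:395],None,fx=6,fy=6,interpolation=cv2.INTER_CUBIC)
cv2.imwrite("pics/s4.png",np.hstack([crop(pickle.load(open("t3.pkl","rb"))[1]["color"]),crop(s["color"])]))
```

```text
[0.59772894 0.2049838  0.05745055] 0.24608517632348254 [-0.76405484  0.04038952 -2.08705164]
-0.3217 -0.0294
mean [-0.2246  0.0146] slope deg -0.06 at0 0.0143 res 0.0004
mean [-0.2261 -0.0826] slope deg -0.34 at0 -0.084 res 0.0006
mean [-0.2885 -0.035 ] slope deg -0.03 at0 -0.2868 res 0.0006
```

View pics/s4.png

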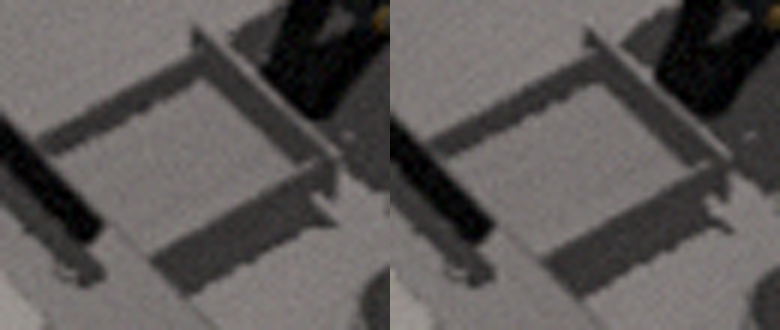

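The tray now sits centred at −0.034, slope about −0.1°. Inserting it in small steps while watching the force.

>>> {"op": "send_rows", "data": {"motion": [{"claw":-1,"slide":[-7,-0.5,4],"delta_rot":[0,0,0]},{"claw":-1,"slide":[-14,-0.5,8],"delta_rot":[0,0,0]},{"claw":-1,"slide":[-20,-0.5,11.5],"delta_rot":[0,0,0]},{"claw":-1,"slide":[-26,-0.5,15],"delta_rot":[0,0,0]},{"claw":-1,"slide":[-26,-0.5,15],"delta_rot":[0,0,0]}]}}

```text
time: 6.85
position: [0.5945, 0.1728, 0.0578]
tool_rot: [2.02, 1.844, -0.551]
ft_force: [-0.0, 0.5, -1.5]
grip_width: 0.245
grip_force: 59.9
```

>>> {"op": "send_rows", "data": {"motion": [{"claw":-1,"slide":[-9,0,5],"delta_rot":[0,0,0]},{"claw":-1,"slide":[-17,0,10],"delta_rot":[0,0,0]},{"claw":-1,"slide":[-26,0,15],"delta_rot":[0,0,0]},{"claw":-1,"slide":[-35,0,20],"delta_rot":[0,0,0]},{"claw":-1,"slide":[-35,0,20],"delta_rot":[0,0,0]}]}}

```text
time: 7.35
position: [0.5908, 0.1318, 0.0583]
tool_rot: [2.02, 1.842, -0.552]
ft_force: [0.5, -0.0, -2.4]
grip_width: 0.249
grip_force: 59.9
```

>>> {"op": "send_rows", "data": {"motion": [{"claw":-1,"slide":[-9,0,5.5],"delta_rot":[0,0,0]},{"claw":-1,"slide":[-17,0,10.7],"delta_rot":[0,0,0]},{"claw":-1,"slide":[-26,0,15.9],"delta_rot":[0,0,0]},{"claw":-1,"slide":[-35,0,21],"delta_rot":[0,0,0]},{"claw":-1,"slide":[-35,0,21],"delta_rot":[0,0,0]}]}}

```text
time: 7.85
position: [0.5868, 0.0912, 0.0577]
tool_rot: [2.02, 1.843, -0.552]
ft_force: [-0.7, -1.7, -2.1]
grip_width: 0.244
grip_force: 59.9
```

Run:
```python
from e import *
from bench import ctrl
st=ctrl.get_state(); p=st["position"]-C;print((p@lx).round(4),(p@ly).round(4),st["position"],st["ft_force"])
t=ctrl.get_image("top")
o=(260,150)
for z in (.057,):
    a=proj(t,G(-.176,.018,z))[0];b=proj(t,G(-.176,-.088,z))[0];line(t,(a-o+.35)*6,(b-o+.35)*6,z,w=4,sc=6,o=o)
```

```text
-0.2073 -0.0292 [0.5867906  0.09116984 0.05770096] [-0.7473624  -1.72842534 -2.07886153]
mean [-0.1806 -0.0351] slope deg 0.24 at0 -0.1779 res 0.0027
```

>>> {"op": "send_rows", "data": {"motion": [{"claw":-1,"slide":[-8,0,5],"delta_rot":[0,0,0]},{"claw":-1,"slide":[-15,0,10],"delta_rot":[0,0,0]},{"claw":-1,"slide":[-20,0,13],"delta_rot":[0,0,0]},{"claw":-1,"slide":[-24,0,15],"delta_rot":[0,0,0]},{"claw":-1,"slide":[-24,0,15],"delta_rot":[0,0,0]}]}}

```text
time: 8.4
position: [0.584, 0.065, 0.0564]
tool_rot: [2.019, 1.846, -0.551]
ft_force: [-2.5, 1.0, -1.1]
grip_width: 0.251
grip_force: 59.9
```

>>> {"op": "send_rows", "data": {"motion": [{"claw":-1,"slide":[-2,0,1.2],"delta_rot":[0,0,0]},{"claw":-1,"slide":[-4,0,2.5],"delta_rot":[0,0,0]},{"claw":-1,"slide":[-4,0,2.5],"delta_rot":[0,0,0]}]}}

```text
time: 8.7
position: [0.5837, 0.0621, 0.0561]
tool_rot: [2.019, 1.848, -0.55]
ft_force: [-4.4, 2.9, -0.8]
grip_width: 0.247
grip_force: 59.9
```

>>> {"op": "send_rows", "data": {"motion": [{"claw":-1,"slide":[0,-1,0],"delta_rot":[0,0,0]},{"claw":-1,"slide":[-3,-1,1.5],"delta_rot":[0,0,0]},{"claw":-1,"slide":[-6,-1,3],"delta_rot":[0,0,0]},{"claw":-1,"slide":[-6,-1,3],"delta_rot":[0,0,0]}]}}

```text
time: 9.1
position: [0.5832, 0.0576, 0.0567]
tool_rot: [2.019, 1.85, -0.543]
ft_force: [-2.2, 8.5, -0.8]
grip_width: 0.245
grip_force: 60.0
```

Run:
```python
from e import *
from bench import ctrl
st=ctrl.get_state(); p=st["position"]-C;print((p@lx).round(4),(p@ly).round(4),st["position"],st["ft_force"],st["torque"])
t=ctrl.get_image("top");pickle.dump(t,open("t5.pkl","wb"))
o=(260,150)
for z in (.056,):
    a=proj(t,G(-.148,.02,z))[0];b=proj(t,G(-.148,-.09,z))[0];line(t,(a-o+.35)*6,(b-o+.35)*6,z,w=4,sc=6,o=o)
cv2.imwrite("pics/t5.png",cv2.resize(t["color"][165:245,280:360],(640,600),interpolation=cv2.INTER_CUBIC))
```

```text
-0.1736 -0.0295 [0.58319442 0.0576309  0.0566805 ] [-2.20753416  8.47530069 -0.76568578] [ 2.08640825  0.5389347  -0.602149  ]
mean [-0.1495 -0.0351] slope deg -2.04 at0 -0.1508 res 0.0068
```

View pics/t5.png

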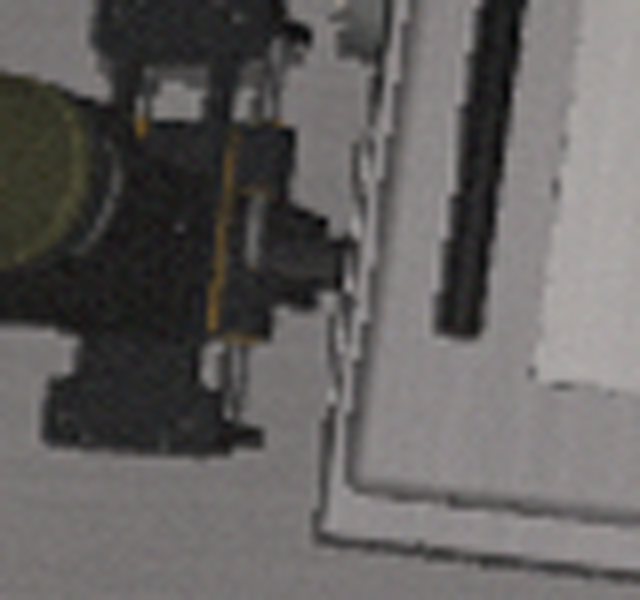

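The plate sits right at the front face (edge from (358,150) to (332,400)), and pushing meets 8.5 N. I'll push a little more to see whether it stops.

>>> {"op": "send_rows", "data": {"motion": [{"claw":-1,"slide":[-3,0,2],"delta_rot":[0,0,0]},{"claw":-1,"slide":[-5,0,3],"delta_rot":[0,0,0]},{"claw":-1,"slide":[-5,0,3],"delta_rot":[0,0,0]}]}}

```text
time: 9.45
position: [0.5832, 0.0575, 0.0567]
tool_rot: [2.02, 1.857, -0.535]
ft_force: [-3.7, 18.0, 3.1]
grip_width: 0.246
grip_force: 60.0
```

>>> {"op": "send_rows", "data": {"motion": [{"claw":-1,"slide":[5,0,-3],"delta_rot":[0,0,0]},{"claw":-1,"slide":[5,0,-3],"delta_rot":[0,0,0]},{"claw":0.3,"slide":[5,0,-3],"delta_rot":[0,0,0]},{"claw":0.3,"slide":[5,0,-3],"delta_rot":[0,0,0]},{"claw":0.3,"slide":[5,0,-3],"delta_rot":[0,0,0]}]}}

```text
time: 9.95
position: [0.5834, 0.0529, 0.0575]
tool_rot: [2.018, 1.844, -0.55]
ft_force: [-0.2, -0.5, -1.7]
grip_width: 0.438
grip_force: 0.0
```

>>> {"op": "send_rows", "data": {"motion": [{"claw":0.3,"slide":[0,0,0],"delta_rot":[0,0,0]},{"claw":0.3,"slide":[0,0,0],"delta_rot":[0,0,0]},{"claw":0.3,"slide":[0,0,-20],"delta_rot":[0,0,0]},{"claw":0.3,"slide":[0,0,-50],"delta_rot":[0,0,0]},{"claw":0.3,"slide":[0,0,-90],"delta_rot":[0,0,0]}]}}

```text
time: 10.45
position: [0.586, 0.0985, 0.1343]
tool_rot: [2.019, 1.845, -0.555]
ft_force: [0.8, 0.4, 0.4]
grip_width: 0.648
grip_force: 0.0
```

>>> {"op": "send_rows", "data": {"motion": [{"claw":0.3,"slide":[0,0,-50],"delta_rot":[0,0,0]},{"claw":0.3,"slide":[0,0,-100],"delta_rot":[0,0,0]},{"claw":0.3,"slide":[0,0,-120],"delta_rot":[0,0,0]}]}}

```text
time: 10.75
position: [0.5943, 0.1634, 0.2426]
tool_rot: [2.017, 1.849, -0.539]
ft_force: [0.7, 0.3, -0.3]
grip_width: 0.648
grip_force: 0.0
```

Run:
```python
from e import *
from bench import ctrl
st=ctrl.get_state(); print(st["position"],st["ft_force"],st["grip_width"])
t=ctrl.get_image("top");w=ctrl.get_image("wrist");pickle.dump((t,w),open("t6.pkl","wb"))
cv2.imwrite("pics/t6.png",np.hstack([cv2.resize(t["color"][165:245,295:345],(300,480),interpolation=cv2.INTER_CUBIC),cv2.resize(w["color"],None,fx=.78,fy=1)]))
R=lid_R(0); bar=G(-.097,.001,.171)
plan(bar+.10*Z,lid_R(0));plan(bar+.10*Z,lid_R(0,-1))
```

```text
[0.59431324 0.16342935 0.24255136] [ 0.71989276  0.25375079 -0.33891446] 0.6484715614181065
t 10.85 slide [-174.5, 27.7, 63.0] rot [0.415, 0.4082, 1.5418] | 188 94.4 F [-0.2  1.  -0.4] gw 0.651 [-0.86  0.46  0.44  1.41  0.26  1.58 -0.55]
t 10.85 slide [-174.5, 27.7, 63.0] rot [-0.407, 0.4138, -1.521] | 188 93.3 F [-0.2  1.  -0.4] gw 0.651 [-0.86  0.46  0.44  1.41  0.26  1.58 -0.55]
```

View pics/t6.png

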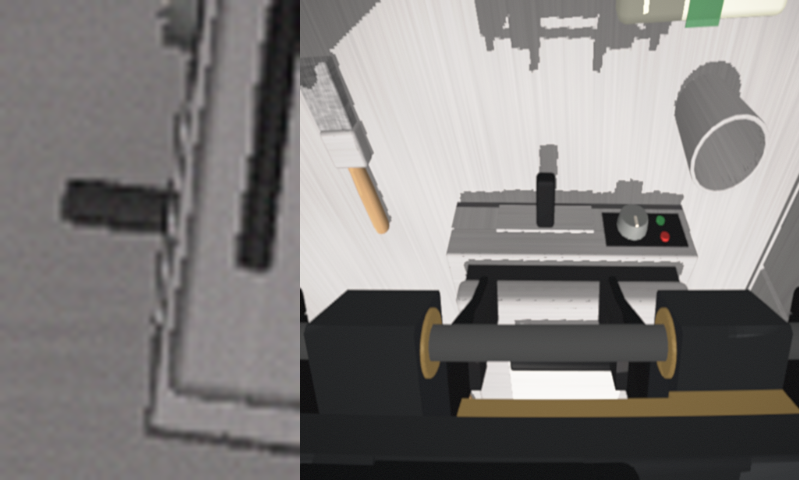

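In the wrist view the tray plate looks flush with the grill front, and the handle (545,200) looks straight. I'll check the handle's end and direction numerically.

Run:
```python
from e import *
t,w=pickle.load(open("t6.pkl","rb"))
def loc(P): return ((P-C)@lx).round(4),((P-C)@ly).round(4)
g=cv2.cvtColor(t["color"],cv2.COLOR_BGR2GRAY)
m=((g[188:206,300:326]<75)).astype(np.uint8); 
ys,xs=np.nonzero(m); xs=xs+300;ys=ys+188
print(xs.min(),xs.max())
for a in range(304,324,3):
    k=xs==a
    if k.any(): print(a,ys[k].min(),ys[k].max(),*loc(cast(t,[(a,ys[k].mean())],.055)[0]))
P=cast(t,[(305-.3,199)],.055)[0];print("end",loc(P))
# wrist view
gw=cv2.cvtColor(w["color"],cv2.COLOR_BGR2GRAY)
for r in(185,195,205,215,223):
    c=np.where(gw[r,290:340]<55)[0]+290
    if len(c):print(r,c.min(),c.max(),*loc(cast(w,[(c.mean(),r)],.055)[0]))
cs=range(255,300,8)
for c in list(cs): print(c,[int(v) for v in gw[195:262:2,c]])
print([(z,proj(w,G(-.144,-.08,z)).round(0).tolist(),proj(w,G(-.14,-.08,z)).round(0).tolist()) for z in(.02,.056,.085)])
```

```text
305 325
307 195 201 -0.1946 -0.0318
310 195 202 -0.185 -0.0322
313 196 202 -0.1753 -0.0326
316 196 203 -0.1657 -0.033
319 196 203 -0.1563 -0.0318
322 197 203 -0.1467 -0.0322
end (np.float64(-0.2014), np.float64(-0.0359))
185 304 326 -0.1976 -0.0287
195 304 325 -0.1864 -0.029
205 304 325 -0.1747 -0.0289
215 304 324 -0.1623 -0.0293
223 304 324 -0.152 -0.0293
255 [127, 126, 128, 119, 67, 94, 116, 129, 127, 125, 131, 131, 130, 129, 129, 129, 130, 200, 215, 124, 128, 126, 125, 127, 128, 126, 128, 125, 126, 145, 204, 221, 209, 127]
263 [127, 127, 127, 120, 70, 121, 132, 130, 129, 127, 132, 130, 130, 130, 131, 128, 131, 183, 163, 123, 128, 125, 125, 128, 128, 127, 128, 125, 125, 144, 203, 222, 159, 127]
271 [129, 129, 129, 124, 75, 121, 132, 130, 129, 127, 130, 130, 131, 131, 128, 130, 132, 192, 213, 124, 127, 126, 124, 127, 129, 127, 127, 126, 126, 143, 203, 220, 211, 128]
279 [129, 130, 130, 123, 73, 117, 133, 131, 130, 127, 132, 130, 131, 131, 129, 129, 131, 185, 212, 125, 127, 125, 124, 126, 127, 125, 128, 125, 126, 141, 201, 220, 210, 128]
287 [129, 129, 130, 126, 76, 113, 132, 131, 130, 128, 131, 130, 129, 131, 130, 130, 131, 177, 192, 128, 128, 125, 125, 125, 129, 127, 129, 127, 125, 140, 201, 221, 221, 154]
295 [130, 130, 130, 127, 78, 108, 132, 131, 131, 129, 132, 130, 132, 132, 130, 130, 131, 175, 214, 125, 127, 126, 123, 126, 130, 126, 127, 127, 126, 138, 199, 220, 212, 130]
[(0.02, [[264.0, 204.0]], [[264.0, 207.0]]), (0.056, [[261.0, 229.0]], [[261.0, 232.0]]), (0.085, [[258.0, 252.0]], [[258.0, 255.0]])]
```

The tray is home: the plate strip shows exactly where a flush plate would, with no gap. Now the lid.

>>> {"op": "send_rows", "data": {"motion": [{"claw":0.5,"slide":[-30,5,0],"delta_rot":[-0.04,0.04,-0.15]},{"claw":0.5,"slide":[-60,10,5],"delta_rot":[-0.08,0.083,-0.3]},{"claw":0.5,"slide":[-87,14,20],"delta_rot":[-0.12,0.123,-0.45]},{"claw":0.5,"slide":[-110,16,30],"delta_rot":[-0.16,0.163,-0.6]},{"claw":0.5,"slide":[-130,20,40],"delta_rot":[-0.19,0.193,-0.71]}]}}

```text
time: 11.35
position: [0.5997, 0.0236, 0.2679]
tool_rot: [1.3, 2.617, -0.339]
ft_force: [-0.5, -0.2, -0.8]
grip_width: 0.751
grip_force: 0.0
```

Run:
```python
from h import *
plan(G(-.096,.005,.27),lid_R(0,-1))
```

```text
t 11.35 slide [-42.7, -19.7, 9.4] rot [-0.2262, 0.2176, -0.8182] | 48 50.2 F [-0.5 -0.2 -0.8] gw 0.751 [-0.61  0.19  0.41  1.62  0.24  1.34  0.38]
```

>>> {"op": "send_rows", "data": {"motion": [{"claw":1,"slide":[-43,-20,9],"delta_rot":[-0.113,0.109,-0.41]},{"claw":1,"slide":[-43,-20,9],"delta_rot":[-0.113,0.109,-0.41]},{"claw":1,"slide":[-43,-20,9],"delta_rot":[-0.113,0.109,-0.41]},{"claw":1,"slide":[-43,-20,9],"delta_rot":[-0.226,0.218,-0.818]},{"claw":1,"slide":[-43,-20,9],"delta_rot":[-0.226,0.218,-0.818]}]}}

```text
time: 11.85
position: [0.6096, -0.0221, 0.2733]
tool_rot: [0.372, 3.084, -0.063]
ft_force: [-0.1, 0.5, 0.5]
grip_width: 0.993
grip_force: 0.0
```

>>> {"op": "send_rows", "data": {"motion": [{"claw":1,"slide":[0,0,0],"delta_rot":[0,0,0]},{"claw":1,"slide":[0,0,0],"delta_rot":[0,0,0]}]}}

```text
time: 12.05
position: [0.6102, -0.0216, 0.2734]
tool_rot: [0.386, 3.08, -0.067]
ft_force: [1.0, 1.3, -0.7]
grip_width: 1.003
grip_force: 0.0
```

Run:
```python
from h import *
plan(G(-.096,.005,.27),lid_R(0,-1))
from bench import ctrl
w=ctrl.get_image("wrist");import pickle;pickle.dump(w,open("w7.pkl","wb"))
g=cv2.cvtColor(w["color"],cv2.COLOR_BGR2GRAY)
print(w["pose"].round(3).tolist())
pr=[proj(w,G(-.097,y,.169))[0].round(0).tolist() for y in(-.07,0,.07)];print(pr)
cv2.imwrite("pics/w7.png",w["color"])
```

```text
t 12.05 slide [-0.0, -1.4, 0.5] rot [-0.0412, 0.0388, -0.1513] | 1 9.3 F [ 1.   1.3 -0.7] gw 1.003 [-0.38  0.21  0.4   1.56 -0.03  1.36  1.34]
[[0.247, 0.922, 0.298, 0.533], [0.968, -0.223, -0.113, 0.004], [-0.038, 0.317, -0.948, 0.411], [0.0, 0.0, 0.0, 1.0]]
[[303.0, 114.0], [321.0, 229.0], [337.0, 326.0]]
```

View pics/w7.png

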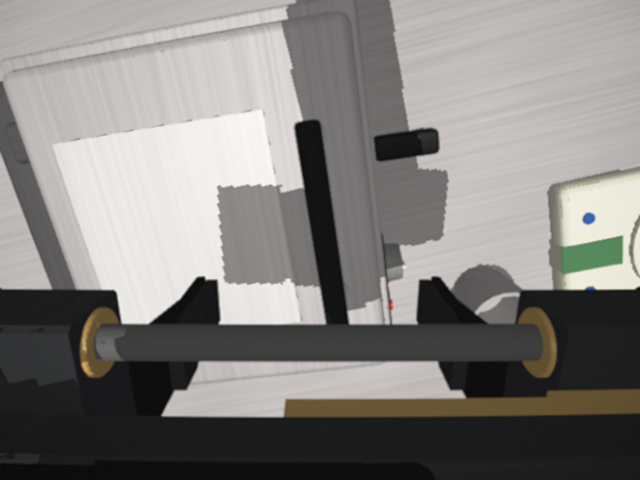

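The bar runs from (308,122) to (340,322), within a few pixels of the prediction. I'll finish the turn, descend and grip.

>>> {"op": "send_rows", "data": {"motion": [{"claw":1,"slide":[0,-1.4,0],"delta_rot":[-0.02,0.019,-0.075]},{"claw":1,"slide":[0,-1.4,0],"delta_rot":[-0.041,0.039,-0.151]},{"claw":1,"slide":[0,-1.4,0],"delta_rot":[-0.041,0.039,-0.151]}]}}

```text
time: 12.4
position: [0.6104, -0.0219, 0.2743]
tool_rot: [0.148, 3.137, 0.0]
ft_force: [-0.2, -0.6, -0.4]
grip_width: 1.0
grip_force: 0.0
```

Run:
```python
from h import *
plan(G(-.096,.005,.170),lid_R(0,-1))
```

```text
t 12.4 slide [0.4, -1.1, 101.3] rot [0.0003, 0.0006, 0.0033] | 101 0.2 F [-0.2 -0.6 -0.4] gw 1.0 [-0.34  0.23  0.39  1.53 -0.09  1.4   1.54]
```

>>> {"op": "send_rows", "data": {"motion": [{"claw":1,"slide":[0,-1,40],"delta_rot":[0,0,0.003]},{"claw":1,"slide":[0,-1,75],"delta_rot":[0,0,0.003]},{"claw":1,"slide":[0,-1,101],"delta_rot":[0,0,0.003]},{"claw":-1,"slide":[0,-1,101],"delta_rot":[0,0,0.003]},{"claw":-1,"slide":[0,-1,101],"delta_rot":[0,0,0.003]}], "grip_force": 30}}

```text
time: 12.9
position: [0.6105, -0.022, 0.1742]
tool_rot: [0.151, 3.137, 0.001]
ft_force: [-0.5, -0.9, -0.0]
grip_width: 0.894
grip_force: 0.0
```

>>> {"op": "send_rows", "data": {"motion": [{"claw":-1,"slide":[0,0,0],"delta_rot":[0,0,0]},{"claw":-1,"slide":[0,0,0],"delta_rot":[0,0,0]},{"claw":-1,"slide":[0,0,0],"delta_rot":[0,0,0]},{"claw":-1,"slide":[0,0,0],"delta_rot":[0,0,0]},{"claw":-1,"slide":[0,0,0],"delta_rot":[0,0,0]}]}}

```text
time: 13.4
position: [0.6107, -0.0227, 0.1742]
tool_rot: [0.15, 3.136, 0.002]
ft_force: [0.4, 0.6, -0.3]
grip_width: 0.448
grip_force: 0.0
```

>>> {"op": "send_rows", "data": {"motion": [{"claw":-1,"slide":[0,0,0],"delta_rot":[0,0,0]},{"claw":-1,"slide":[0,0,0],"delta_rot":[0,0,0]},{"claw":-1,"slide":[0,0,0],"delta_rot":[0,0,0]},{"claw":-1,"slide":[0,0,0],"delta_rot":[0,0,0]},{"claw":-1,"slide":[0,0,0],"delta_rot":[0,0,0]}]}}

```text
time: 13.9
position: [0.6106, -0.022, 0.1738]
tool_rot: [0.149, 3.137, 0.003]
ft_force: [0.4, 3.0, 0.4]
grip_width: 0.176
grip_force: 30.0
```

```bash
cat >> h.py <<'E'
# lid path relative to the grasp pose measured when shut
def lidpath(p0,R0,angs,k=.75):
    from bench import ctrl
    s=ctrl.get_state(); Rc=Ro.from_rotvec(s["tool_rot"]); pc=s["position"]
    g0=p0+.003*R0.as_matrix()[:,2]; hv=-.222*lx+.069*Z; hinge=g0-hv
    c=g0*0
    gc=pc+.003*Rc.as_matrix()[:,2]-hinge
    print("t",s["time"],"angle now",(np.degrees(np.arctan2(gc[2],-gc@lx))-17.27).round(2),"rad",np.hypot(gc[2],gc@lx).round(4),"F",s["ft_force"].round(1),"gw",s["grip_width"].round(3),s["grip_force"],s["joint_positions"].round(2))
    for a in angs:
        Q=Ro.from_rotvec(np.radians(a)*ly); q=Ro.from_rotvec(np.radians(a*k)*ly)
        R=q*R0; p=hinge+Q.apply(hv)-.003*R.as_matrix()[:,2]
        print(a,(Rc.inv().apply(p-pc)*1e3).round(1).tolist(),(Rc.inv()*R).as_rotvec().round(4).tolist())
E
python3 - <<'E'
from h import *
from bench import ctrl
s=ctrl.get_state();np.savez("lid0.npz",p=s["position"],r=s["tool_rot"]);print(s["position"],s["tool_rot"])
lidpath(s["position"],Ro.from_rotvec(s["tool_rot"]),[2,4,6,8,10])
E
```

```text
[ 0.61063232 -0.02198644  0.17382399] [0.14931068 3.13679915 0.00331882]Traceback (most recent call last):
  File "<stdin>", line 4, in <module>
  File "h.py", line 33, in lidpath
    print("t",s["time"],"angle now",(np.degrees(np.arctan2(gc[2],-gc@lx))-17.27).round(2),"rad",np.hypot(gc[2],gc@lx).round(4),"F",s["ft_force"].round(1),"gw",s["grip_width"].round(3),s["grip_force"],s["joint_positions"].round(2))
                                                                                                                                                               ^^^^^^^^^^^^^^^^^^^^^
AttributeError: 'float' object has no attribute 'round'
```

```bash
sed -i 's/s\["grip_width"\].round(3)/round(s["grip_width"],3)/' h.py
python3 - <<'E'
from h import *
f=np.load("lid0.npz");lidpath(f["p"],Ro.from_rotvec(f["r"]),[2,5,8,11,14])
E
```

```text
t 13.9 angle now -0.0 rad 0.2325 F [0.4 3.  0.4] gw 0.176 30.000003576278687 [-0.33  0.29  0.38  1.66 -0.12  1.21  1.56]
2 [-0.0, -2.6, -7.7] [-0.0262, -0.0001, 0.0]
5 [-0.0, -7.0, -19.1] [-0.0654, -0.0002, 0.0001]
8 [-0.0, -12.0, -30.2] [-0.1047, -0.0003, 0.0001]
11 [-0.0, -17.6, -41.1] [-0.144, -0.0004, 0.0002]
14 [0.0, -23.7, -51.7] [-0.1833, -0.0005, 0.0002]
```

>>> {"op": "send_rows", "data": {"motion": [{"claw":-1,"slide":[0,-2.6,-7.7],"delta_rot":[-0.026,0,0]},{"claw":-1,"slide":[0,-7,-19.1],"delta_rot":[-0.065,0,0]},{"claw":-1,"slide":[0,-12,-30.2],"delta_rot":[-0.105,0,0]},{"claw":-1,"slide":[0,-17.6,-41.1],"delta_rot":[-0.144,0,0]},{"claw":-1,"slide":[0,-23.7,-51.7],"delta_rot":[-0.183,0,0]}], "grip_force": 40}}

```text
time: 14.4
position: [0.6082, -0.0452, 0.2245]
tool_rot: [0.148, 3.115, 0.294]
ft_force: [4.9, 3.2, -9.9]
grip_width: 0.169
grip_force: 40.0
```

Run:
```python
from h import *
f=np.load("lid0.npz");lidpath(f["p"],Ro.from_rotvec(f["r"]),[16,19,22,25,28])
```

```text
t 14.4 angle now 13.74 rad 0.2324 F [ 4.9  3.2 -9.9] gw 0.169 40.01903772354126 [-0.2   0.26  0.4   1.6  -0.3   1.33  1.74]
16 [-0.2, -3.4, -8.5] [-0.0231, -0.0015, 0.0002]
19 [-0.2, -8.4, -19.7] [-0.0624, -0.0016, 0.0002]
22 [-0.1, -14.1, -30.5] [-0.1016, -0.0017, 0.0003]
25 [-0.1, -20.3, -41.0] [-0.1409, -0.0018, 0.0003]
28 [-0.1, -27.0, -51.2] [-0.1802, -0.0019, 0.0003]
```

>>> {"op": "send_rows", "data": {"motion": [{"claw":-1,"slide":[0,-3.4,-8.5],"delta_rot":[-0.023,0,0]},{"claw":-1,"slide":[0,-8.4,-19.7],"delta_rot":[-0.062,0,0]},{"claw":-1,"slide":[0,-14.1,-30.5],"delta_rot":[-0.102,0,0]},{"claw":-1,"slide":[0,-20.3,-41],"delta_rot":[-0.141,0,0]},{"claw":-1,"slide":[0,-27,-51.2],"delta_rot":[-0.18,0,0]}]}}

```text
time: 14.9
position: [0.6045, -0.0807, 0.2697]
tool_rot: [0.145, 3.069, 0.572]
ft_force: [3.6, 4.1, -9.9]
grip_width: 0.169
grip_force: 40.0
```

Run:
```python
from h import *
f=np.load("lid0.npz");lidpath(f["p"],Ro.from_rotvec(f["r"]),[30,33,36,39,42])
```

```text
t 14.9 angle now 27.91 rad 0.2327 F [ 3.6  4.1 -9.9] gw 0.169 40.02612590789795 [-0.05  0.28  0.42  1.52 -0.47  1.48  1.91]
30 [-0.3, -3.9, -7.6] [-0.0261, -0.0031, 0.0005]
33 [-0.3, -9.6, -18.4] [-0.0653, -0.0032, 0.0004]
36 [-0.2, -15.9, -28.8] [-0.1046, -0.0033, 0.0004]
39 [-0.2, -22.8, -38.9] [-0.1439, -0.0034, 0.0004]
42 [-0.1, -30.2, -48.7] [-0.1831, -0.0035, 0.0004]
```

>>> {"op": "send_rows", "data": {"motion": [{"claw":-1,"slide":[0,-3.9,-7.6],"delta_rot":[-0.026,0,0]},{"claw":-1,"slide":[0,-9.6,-18.4],"delta_rot":[-0.065,0,0]},{"claw":-1,"slide":[0,-15.9,-28.8],"delta_rot":[-0.105,0,0]},{"claw":-1,"slide":[0,-22.8,-38.9],"delta_rot":[-0.144,0,0]},{"claw":-1,"slide":[0,-30.2,-48.7],"delta_rot":[-0.183,0,0]}]}}

```text
time: 15.4
position: [0.6, -0.1259, 0.3046]
tool_rot: [0.14, 2.996, 0.849]
ft_force: [1.7, 5.5, -8.2]
grip_width: 0.171
grip_force: 40.0
```

Run:
```python
from h import *
f=np.load("lid0.npz");lidpath(f["p"],Ro.from_rotvec(f["r"]),[44,47,50,53,56,60])
```

```text
t 15.4 angle now 41.98 rad 0.233 F [ 1.7  5.5 -8.2] gw 0.171 40.02216160297394 [ 0.1   0.35  0.45  1.43 -0.64  1.65  2.05]
44 [-0.4, -4.5, -6.9] [-0.0256, -0.0046, 0.0008]
47 [-0.3, -10.9, -17.4] [-0.0649, -0.0047, 0.0007]
50 [-0.3, -17.8, -27.4] [-0.1042, -0.0048, 0.0007]
53 [-0.2, -25.3, -37.1] [-0.1434, -0.0049, 0.0006]
56 [-0.2, -33.2, -46.4] [-0.1827, -0.005, 0.0006]
60 [-0.1, -44.6, -58.1] [-0.2351, -0.0052, 0.0005]
```

>>> {"op": "send_rows", "data": {"motion": [{"claw":-1,"slide":[0,-4.5,-6.9],"delta_rot":[-0.026,-0.002,0]},{"claw":-1,"slide":[0,-10.9,-17.4],"delta_rot":[-0.065,-0.003,0]},{"claw":-1,"slide":[0,-17.8,-27.4],"delta_rot":[-0.104,-0.003,0]},{"claw":-1,"slide":[0,-25.3,-37.1],"delta_rot":[-0.143,-0.003,0]},{"claw":-1,"slide":[0,-33.2,-46.4],"delta_rot":[-0.183,-0.003,0]}]}}

```text
time: 15.9
position: [0.5947, -0.1783, 0.3277]
tool_rot: [0.135, 2.896, 1.116]
ft_force: [-1.0, 5.9, -5.6]
grip_width: 0.169
grip_force: 40.0
```

Run:
```python
from h import *
f=np.load("lid0.npz");lidpath(f["p"],Ro.from_rotvec(f["r"]),[58,60])
```

```text
t 15.9 angle now 56.09 rad 0.2335 F [-1.   5.9 -5.6] gw 0.169 40.01328885555267 [ 0.27  0.46  0.45  1.32 -0.8   1.83  2.16]
58 [-0.6, -5.1, -6.0] [-0.0254, -0.0025, 0.0014]
60 [-0.5, -9.7, -12.8] [-0.0516, -0.0026, 0.0014]
```

>>> {"op": "send_rows", "data": {"motion": [{"claw":-1,"slide":[0,-5,-6],"delta_rot":[-0.025,0,0]},{"claw":-1,"slide":[0,-9.7,-12.8],"delta_rot":[-0.052,0,0]},{"claw":-1,"slide":[0,-9.7,-12.8],"delta_rot":[-0.052,0,0]},{"claw":-1,"slide":[0,-9.7,-12.8],"delta_rot":[-0.052,0,0]},{"claw":-1,"slide":[0,-9.7,-12.8],"delta_rot":[-0.052,0,0]}]}}

```text
time: 16.4
position: [0.5931, -0.194, 0.3319]
tool_rot: [0.133, 2.864, 1.186]
ft_force: [-2.0, 4.7, 0.7]
grip_width: 0.17
grip_force: 40.0
```

>>> {"op": "send_rows", "data": {"motion": [{"claw":-1,"slide":[0,0,0],"delta_rot":[0,0,0]},{"claw":-1,"slide":[0,0,0],"delta_rot":[0,0,0]},{"claw":-1,"slide":[0,0,0],"delta_rot":[0,0,0]},{"claw":-1,"slide":[0,0,0],"delta_rot":[0,0,0]}]}}

```text
time: 16.8
position: [0.5932, -0.1939, 0.3319]
tool_rot: [0.133, 2.864, 1.186]
ft_force: [-1.7, 4.8, -0.1]
grip_width: 0.174
grip_force: 40.0
```

Run:
```python
from h import *
f=np.load("lid0.npz");lidpath(f["p"],Ro.from_rotvec(f["r"]),[60])
from bench import ctrl
t=ctrl.get_image("top");s=ctrl.get_image("scene")
cv2.imwrite("pics/end.png",np.hstack([cv2.resize(t["color"][120:270,200:420],(400,300)),cv2.resize(s["color"][130:400,180:480],(400,300))]))
```

```text
t 16.8 angle now 60.04 rad 0.2336 F [-1.7  4.8 -0.1] gw 0.174 40.017757415771484 [ 0.32  0.5   0.45  1.29 -0.84  1.88  2.18]
60 [-0.6, -0.9, 0.8] [-0.0024, -0.0016, 0.0022]
```

View pics/end.png

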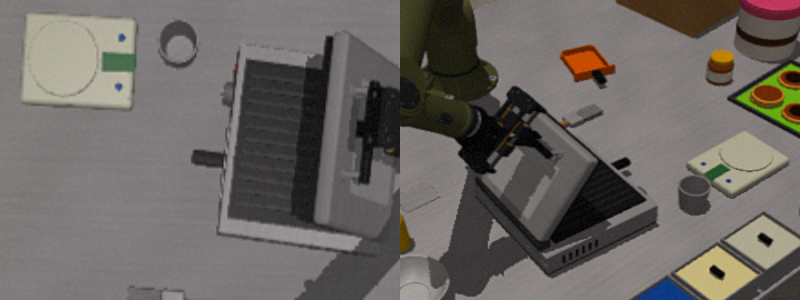

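The upper plate stands open and held at about 60°, the tray is home, and the bystanders haven't moved. Handing in.

```bash
python3 -c "
from bench import ctrl
print(ctrl.close_job())"
```

```text
the job is handed in; nothing more can be done
None
```

The job is handed in: the drip tray is fully home and released, and the gripper is holding the upper plate by its handle at about 60° (measured from the arm's position); the hand-in returned no verdict.

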